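# Seat a turning blank in the boring jig and snap its toggle clamp shut

## Robot

A 6-joint arm with a two-finger parallel gripper is mounted at the origin on the work surface. World frame = base frame: x ahead of the robot, y to its left, z up, the work surface at z = 0. Lengths are in mm, angles in rad, forces in N, time in s.
With the tool pointing down it reaches from about 425 to 925 mm from the base axis. Payload 12.5 kg.
Tool frame: the origin (TCP) lies where the fingers leave the gripper's body, on its centre line; the fingertips stand 73 mm ahead of it and the grasp point (between the pads) lies 54 mm ahead of it; z points along the fingers, y is the direction in which the jaws open and shut (so a half turn about z gives the same grasp; the last joint's range is limited). The gripper opens to 85 mm and grips with 20 to 120 N. Pads are 22 mm wide; open, the fingers measure 114 mm over their backs; the gripper's body (76 mm by 85 mm) begins 54 mm behind the grasp point. The pads swing forward as they close: fully open they stand 13 mm farther back than shut.
Start: joints at [-1.327, 0.491, 1.559, -0, 1.092, -0.106], TCP at [214.215, -587.153, 303.927] pointing down, gripper open.
Joint ranges: [-3.1, 3.1], [-0.84, 2.19], [0.05, 2.79], [-1.13, 4.28], [0.06, 2.93], [-2.69, 2.69]. Speed limits (rad/s): [2.22, 2.22, 2.79, 3.14, 3.14, 3.14].

## Interface

Orientations are given as [roll, pitch, yaw] about the fixed x, y, z axes, in that order (R = Rz(yaw) Ry(pitch) Rx(roll)).
In Python, from station import sensors, imaging, sign_off gives the robot as it stands.
- The arm moves only by the shell command python3 -m creep 'ROWS' [FORCE]. ROWS is JSON, a list that holds one entry, the list of rows, each a list of 7 numbers: the turn, a rotation vector about the world's x, y, z in rad, then the shift along the world's x, y, z in units of 30 mm (1.0 is 30 mm), then the finger opening in mm, from 0 to 85.4. A call has 1 to 10 rows; each row shifts and turns the commanded pose from where the row before left it; what a row does not reach is not made up. A row lasts 1/10 s, in which the tool goes at most 50 mm and 8.59 degrees, less where a joint would pass 70% of its speed; a pose out of reach is approached as far as the arm can. A call is refused whole if a number of a shift passes 1 or a number of a turn 0.15, either way. A call with a gripper value outside its range is refused whole. The fingers move at their own pace and stop on an object; FORCE is the grip in N (left out, the last holds). Time passes only in rows, so rows that do not move let the fingers close. It gives the time, the measured TCP pose, the force and the opening at its end, in the units of the state.
- sensors.get_state(): the state, without advancing time (a new reading comes with each control period).
- imaging.capture(name): name is "scene" or "top" or "wrist"; returns a dict with "frame" (384x512x3 uint8, blue, green, red), "K" (3x3 intrinsics, pixels), "R" (3x3) and "t" (3): a world point X has camera coordinates R X + t; the wrist camera has in their place "tool_from_camera" (4x4, takes a point from camera to tool coordinates, whose origin is the TCP and whose axes are the flange's). Camera axes: x right, y down, z forward; pixel columns grow to the right and rows downward; lengths in mm; the calibration is good to about 2 mm. A picture is of the moment at which its call begins: read the wrist's pose just before it. There is no depth.
- sign_off(): hands the job in, once; it reports no verdict.
The state is a dict: "t": time; "joint_positions": joint angles; "qvel": joint speeds; "effort": joint torques, N m; "eef_pos": TCP position; "orientation": TCP orientation; "wrist_force": force on the tool from outside, world axes, zero at the start; "torque": the same for the moment, N m; "finger_gap": opening from 0.0 (shut) to 1.0 (fully open).
Only numpy, scipy, OpenCV 4.12 (cv2) and the standard library are available. Lean on these libraries where they do the work, as an engineer would, in place of code of your own. Each camera call takes 0.05 s, during which the arm holds its last target.

## Task

Get the square wooden blank lying on the plywood boring jig ready for drilling: with the fingertips push it sideways until it lies flush against the long fence and lengthways until it is home against the end stop. Then push the toggle clamp's upright lever over and down, past its dead point, until it snaps into lock with the rubber foot pressing on the blank. Only push: do not lift the blank, do not force the clamp's bar by hand, and leave everything else on the bench where it is.

Things in the scene. Friction and masses are not known exactly. Their poses are not given: they have to be found in the camera images.
- jig: boring jig, fixed to the bench: plywood board 300 (x) x 240 (y) x 18 mm with a wooden fence, a wooden end stop and a steel toggle clamp on it. Origin: centre of the board's underside, on the bench top. z up, x along the fence to the end stop, y from the blank across the fence to the clamp. All jig-frame figures below are in mm; board top z = 18; bolt heads 7 mm high in its corners
- fence (a point): point on the upper edge of the fence's working face, jig axes. The fence is a bar along x (jig frame x -95 to 110, y -10 to 10, top z 48); its working face looks to -y, at y = -10. Beyond it a riser block (x 18 to 82, y 22 to 110, top z 48) carries the clamp
- end_stop (a point): point on the upper edge of the end stop's working face, jig axes. The stop is a block with a steel drill bush (jig frame x 110 to 136, y -80 to 10, top z 73); its working face looks to -x, at x = 110
- seat (a point): point of the jig, jig axes: where the centre of the blank's underside lies once the blank is home (jig frame 50, -35, 18)
- blank: the blank to be clamped: pale square wooden bar, 120 mm long (its x) and 50 x 50 mm, 150 to 290 g, pencilled diagonals on its ends, lying loose on the jig's board: 12 to 40 mm short of the end stop, 12 to 32 mm off the fence, up to 7 degrees askew. Origin: centre of its underside, z up. It slides under a push of a few newtons
- lever (a joint): knee of the toggle clamp (angle of lever against its link), rad. 0 fully open, as at the start; grows all the way as the lever is pushed over. The foot meets the blank at about 1.7; dead point 2.29; past it the lever snaps on by itself to its stop at about 2.51: locked
- lever_grip (a point): point on the axis of the lever's round rubber grip, 19 mm thick; the free end is 25 mm beyond it. y axis: along the grip to its free end; z axis: square to the grip, out of the side to push on (faces the raised bar, turns upwards); x axis: the jig's. It moves in the jig's plane x = 50; its jig y, z: open 100, 197; 142, 187; 162, 179; 183, 159 as the foot meets the blank; 192, 138 at the dead point; 194, 124 locked
- lever_end (a point): centre of the rounded free end of the lever's grip, same axes as lever_grip. The push on the grip, square to it at lever_grip, is 1 to 4 N at first, rises to 5 to 9 N once the foot meets the blank, and vanishes at the dead point; then the lever runs ahead of the finger. Grip slope above level: 71 degrees open, 14 at the dead point, 8 locked. It turns about a pin 125 mm back from lever_grip
- clamp_bar: the clamp's steel bar, 18 mm wide, 10 mm high; origin on its pivot (jig frame 50, 45, 100), nose 92 mm from it along its -y. Open it is raised 72 degrees (nose at jig y 17, z 187); locked it is about level over the blank. The lever drives it; it is not to be pushed itself
- clamp_foot: rubber-tipped sprung foot under the bar's nose, 21 mm across; origin: centre of its rubber face; z up its spindle. Locked, it presses on the middle of the blank's top (68 mm above the bench) with about 20 N. Fully open it hangs at jig y -17, z 164
- goblet: a turned pale wooden goblet, 125 mm tall, 64 mm across, standing on the bench beside the jig; origin at the centre of its foot
- spare_blank: a second, darker square blank (120 x 50 x 50 mm) lying on the bench beside the jig, not part of the job; origin at the centre of its underside
- egg_cup: a small turned egg cup, 56 mm tall, 49 mm across, standing on a corner of the jig's board; origin at the centre of its foot
- wax_tin: a flat round metal tin, 80 mm across, 26 mm high, on the bench; origin at the centre of its underside
- bowl: a small turned bowl, 94 mm across, 40 mm high, on the bench; origin at the centre of its underside
- chuck_key: a steel T-handled chuck key, 125 mm long, 90 mm across the T, lying on the bench; origin under the middle of its shaft
- calipers: steel bow-legged outside calipers, about 130 x 105 mm, 10 mm high, lying on the bench; origin at their middle

How it is judged (in metres and radians):
On the way, in this order (a step that is already met when the one before it is completed fails the run):
1. the blank is home against fence and end stop while the clamp is still open (x of blank in the frame of seat above -0.003 m and y of blank in the frame of seat above -0.003 m and angle between the x axis of blank and the x axis of jig, either way round below 0.03 rad and value of joint lever below 1.3 rad), for 0.2 s.
2. the lever has snapped past its dead point into lock (value of joint lever above 2.42 rad), for 0.2 s.
At the end, for the whole second after the job is handed in: the lever is locked (knee angle over 2.42 rad, beyond the dead point), the foot presses on the blank with more than 12 N, and the blank lies within 3 mm of the fence and of the end stop, square to within 0.03 rad, at rest (value of joint lever above 2.42 rad and contact force between clamp_foot and blank above 12 N and x of blank in the frame of seat above -0.003 m and y of blank in the frame of seat above -0.003 m and angle between the x axis of blank and the x axis of jig, either way round below 0.03 rad and linear speed of blank below 0.01 m/s); the robot touches nothing.
It fails at once if the blank is lifted or tipped (height (world z) of blank above 0.028 m or angle between blank's own z axis and vertical above 0.15 rad).
It fails at once if the clamp's bar or foot is forced by hand (contact force between any of the fingers, the arm and clamp_bar above 8 N).
It fails at once if something else on the bench is shifted by more than 3 cm, tipped or lifted (distance of any of goblet, spare_blank, egg_cup, wax_tin, bowl, chuck_key, calipers from where it was at the start of the episode above 0.03 m or angle between any of goblet, spare_blank, egg_cup, wax_tin, bowl, chuck_key, calipers's own z axis and vertical above 0.3 rad).
It also fails if it takes over 58 s, if anything falls off the work surface, if the arm or the gripper's body presses on something with over 40 N, if the wrist force passes 120 N, or if a joint passes its speed limit or range.

## Working session

There is one attempt and no reset: what is moved stays moved. The work goes in short steps, Python scripts to look and compute and a shell command to move; the robot and the scene stay as the last step left them, time stands still between calls to the robot, and variables do not carry over. Pictures are saved under pics/ and viewed, and the job is handed in when it is done.

```bash
ls; mkdir -p pics; python3 - <<'E'
from station import sensors, imaging
import cv2
print(sensors.get_state())
for n in ["scene","top","wrist"]:
    c=imaging.capture(n); cv2.imwrite(f"pics/{n}0.png",c["frame"]); print(n,{k:(v.tolist() if hasattr(v,'tolist') else v) for k,v in c.items() if k!="frame"})
E
```

```text
pics
{'t': 0.0, 'joint_positions': array([-1.32655641e+00,  4.91590501e-01,  1.55946504e+00,  3.78900391e-05,
        1.09171807e+00, -1.05613880e-01]), 'qvel': array([-0.00044975, -0.00119379,  0.00031475, -0.00180624, -0.00063472,
        0.00084297]), 'effort': array([-1.79052175e-03, -6.18456459e+01, -2.61596614e+01, -1.29841560e-04,
        4.08362655e-03, -4.78661411e-05]), 'eef_pos': array([ 214.20764629, -586.98532524,  303.30310282]), 'orientation': array([-3.14042181e+00, -1.57910693e-04,  3.49836214e-01]), 'wrist_force': array([ 0.65676841, -0.02225204,  0.18461001]), 'torque': array([-0.00404583, -0.06530577,  0.05960548]), 'finger_gap': 0.9999142138723067}
scene {'K': [[364.019083293001, 0.0, 256.32658678064615], [0.0, 364.019083293001, 191.7231560728372], [0.0, 0.0, 1.0]], 'R': [[-0.038870626296053236, 0.9992389384473346, 0.003258573613712208], [0.8253468901061357, 0.03394413164926084, -0.5636047435204107], [-0.5632864150709501, -0.019218215765805544, -0.8260381799767466]], 't': [17.459372614689347, -410.32344417581567, 1337.5375936260664]}
top {'K': [[384.773946676303, 0.0, 250.67174691310333], [0.0, 384.773946676303, 190.84039783364776], [0.0, 0.0, 1.0]], 'R': [[-0.02612828240130572, -0.9994753398265895, 0.019140479024338353], [-0.9981854166543906, 0.025045892448743442, -0.05475926633864044], [0.05425114595340637, -0.02053651260485814, -0.9983161146714865]], 't': [-4.106170586258072, 556.7106346958917, 1010.0305398651976]}
wrist {'K': [[319.6225094968762, 0.0, 254.3972826081095], [0.0, 319.6225094968762, 189.36798737284298], [0.0, 0.0, 1.0]], 'tool_from_camera': [[-0.0003157894118374173, -0.9627992601664018, -0.2702174770440908, 67.68542774553654], [0.9999996752691527, -0.0005043927866507918, 0.0006285296361574468, 0.35845895653230375], [-0.0007414436149330547, -0.27021719081313683, 0.9627991067976852, -70.68583368625714], [0.0, 0.0, 0.0, 1.0]]}
```

View pics/scene0.png

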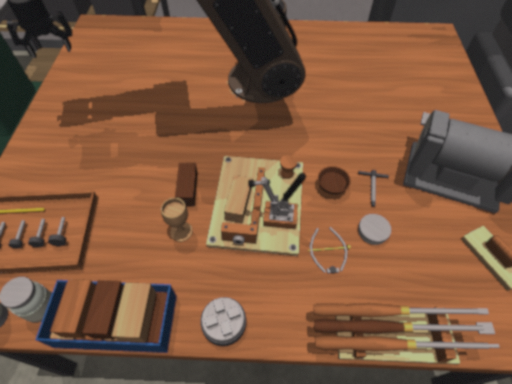

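View pics/top0.png

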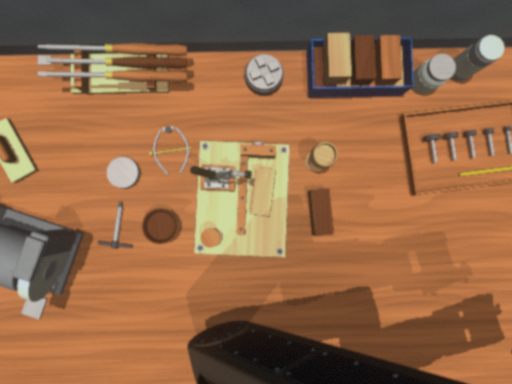

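View pics/wrist0.png

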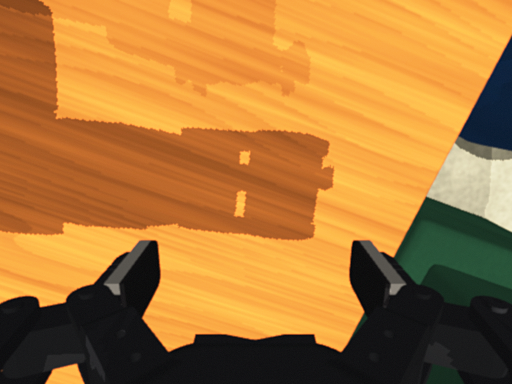

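```bash
python3 - <<'E'
import cv2
t=cv2.imread("pics/top0.png"); s=cv2.imread("pics/scene0.png")
cv2.imwrite("pics/topz.png",cv2.resize(t[130:265,185:345],None,fx=4.4,fy=4.4,interpolation=cv2.INTER_CUBIC))
cv2.imwrite("pics/scz.png",cv2.resize(s[145:260,155:315],None,fx=5,fy=5,interpolation=cv2.INTER_CUBIC))
E
```

```text
(no output)
```

View pics/topz.png

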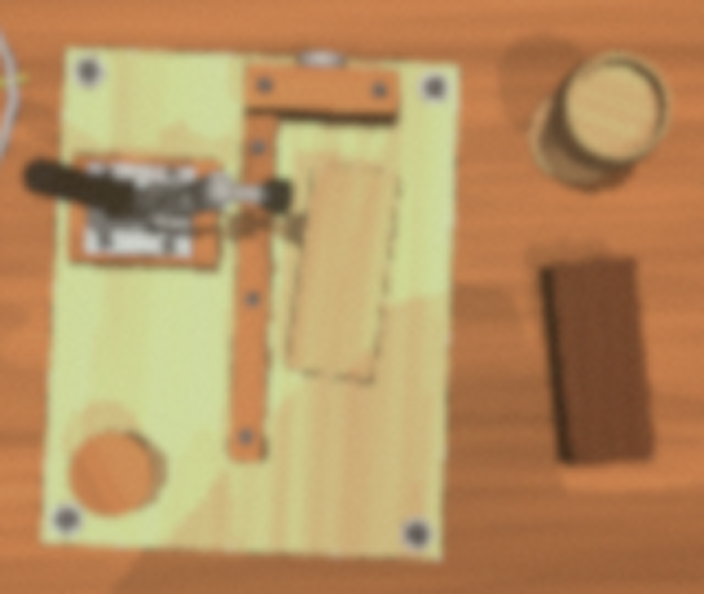

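View pics/scz.png

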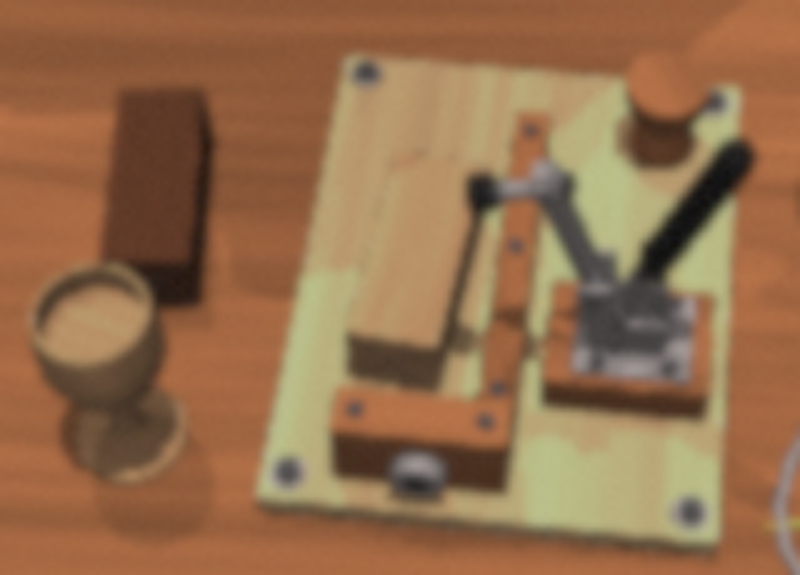

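```bash
cat > h.py <<'E'
import numpy as np, cv2
from station import sensors, imaging
def cast(c,uv,z):
    uv=np.atleast_2d(np.array(uv,float)); K,R,t=c["K"],c["R"],c["t"]
    d=(np.linalg.inv(K)@np.c_[uv,np.ones(len(uv))].T).T@R; o=-R.T@t
    return o+d*((z-o[2])/d[:,2])[:,None]
def proj(c,X):
    p=(c["R"]@np.atleast_2d(X).T).T+c["t"]; p=(c["K"]@p.T).T; return p[:,:2]/p[:,2:]
def jig(w,J): # world->jig
    x0,y0,th=J; c,s=np.cos(th),np.sin(th); w=np.atleast_2d(w); d=w[:,:2]-[x0,y0]
    return np.c_[d@[c,s],d@[-s,c],w[:,2]]
def wld(p,J):
    x0,y0,th=J; c,s=np.cos(th),np.sin(th); p=np.atleast_2d(np.array(p,float))
    return np.c_[x0+p[:,0]*c-p[:,1]*s,y0+p[:,0]*s+p[:,1]*c,p[:,2]]
E
python3 - <<'E'
from h import *
np.set_printoptions(precision=1,suppress=True)
top=imaging.capture("top"); sc=imaging.capture("scene")
T=lambda p:np.array(p)/4.4+[185,130]-.5+.5/4.4
S=lambda p:np.array(p)/5+[155,145]-.4
bt=cast(top,T([(67,47),(460,65),(440,560),(42,543)]),18)
bs=cast(sc,S([(718,545),(258,500),(345,57),(742,88)]),18)
tb=cast(top,T([(89,72),(434,88),(417,534),(67,519)]),25)
sb=cast(sc,S([(690,511),(288,471),(367,73),(713,102)]),25)
for q in (bt,bs,tb,sb):
    m=q.mean(0); ex=(q[0]+q[1]-q[2]-q[3])/2; ey=(q[0]-q[1]+q[3]-q[2])/2
    print(q[:,:2].tolist(),m,np.linalg.norm(ex),np.linalg.norm(ey),np.arctan2(ex[1],ex[0]),np.arctan2(-ey[0],ey[1]))
E
```

```text
[[694.8019139722385, 113.87166416069027], [678.3567026507852, -124.72042351952294], [379.6425848447113, -103.25131318420412], [396.4565820019782, 134.4100120559828]] [537.3   5.1  18. ] 299.2676950132671 238.70666531695346 -0.07024149621345754 -0.0697219116822194
[[695.8741537205764, 116.42058546709859], [680.1790131360565, -120.8676236189198], [381.72470594423294, -102.51677106807014], [395.9481677845539, 138.62868753116953]] [538.4   7.9  18. ] 299.87664297308237 239.68411354625889 -0.06767771676918409 -0.06245315950985055
[[677.9852800149744, 100.17939981650456], [663.4887853991127, -107.6594846386591], [396.21996591513016, -89.28127013118691], [410.89556580313547, 118.45569395212299]] [537.1   5.4  25. ] 267.80711134014655 208.2992420690813 -0.06848806125877505 -0.07008183880081137
[[680.7899529961396, 101.8156094747348], [666.4318512343959, -106.09259392230015], [399.42994300423493, -87.17846041868975], [413.05380774074797, 120.08721812717917]] [539.9   7.2  25. ] 268.0147222006724 208.0578901992483 -0.06942833779474808 -0.06729641076501652
```

```bash
python3 - <<'E'
from h import *
np.set_printoptions(precision=1,suppress=True)
top=imaging.capture("top"); sc=imaging.capture("scene")
J=(538.2,6.3,-0.0695)
T=lambda p:np.array(p)/4.4+[185,130]-.5+.5/4.4
S=lambda p:np.array(p)/5+[155,145]-.4
print("blank top view",jig(cast(top,T([(312,163),(400,172),(373,383),(288,368)]),68),J))
print("blank scene",jig(cast(sc,S([(437,350),(348,338),(393,158),(475,165)]),68),J))
print("blank scene bottom",jig(cast(sc,S([(435,388),(350,375)]),18),J))
print("fence/stop check",jig(cast(top,T([(280,118),(398,122),(266,460),(228,458)]),48),J), jig(cast(top,T([(246,110),(397,120)]),73),J))
print("stop scene",jig(cast(sc,S([(340,390),(518,405)]),73),J))
print("goblet rim",jig(cast(top,T([(617,108)]),125),J),jig(cast(sc,S([(95,310)]),125),J),"foot",jig(cast(sc,S([(122,428)]),3),J))
print("eggcup",jig(cast(top,T([(113,475)]),74),J))
print("lever end",jig(cast(top,T([(38,175)]),221),J),jig(cast(sc,S([(738,155)]),221),J))
print("foot",jig(cast(top,T([(280,195)]),175),J),jig(cast(sc,S([(483,190)]),175),J))
b=proj(top,wld([(50,-35,18)],J));print(b)
print(wld([(50,-35,18),(50,-100,0),(50,80,0),(50,194,0),(-60,-35,0)],J))
t=top["frame"];hsv=cv2.cvtColor(t,cv2.COLOR_BGR2LAB)
z=cv2.resize(t[160:225,240:295],None,fx=9,fy=9,interpolation=cv2.INTER_CUBIC)
z=cv2.normalize(z,None,0,255,cv2.NORM_MINMAX)
cv2.imwrite("pics/bl.png",z)
E
```

```text
blank top view [[ 78.9 -32.1  68. ]
 [ 76.  -83.1  68. ]
 [-46.1 -72.4  68. ]
 [-39.6 -23.4  68. ]]
blank scene [[ 80.2 -31.4  68. ]
 [ 78.1 -77.9  68. ]
 [-39.1 -71.5  68. ]
 [-39.3 -26.   68. ]]
blank scene bottom [[ 74.6 -34.7  18. ]
 [ 71.7 -81.4  18. ]]
fence/stop check [[107.  -12.6  48. ]
 [107.9 -82.3  48. ]
 [-93.7 -13.3  48. ]
 [-93.4   8.9  48. ]] [[107.1   7.2  73. ]
 [105.3 -79.7  73. ]]
stop scene [[111.7 -76.3  73. ]
 [110.4  13.6  73. ]]
goblet rim [[ 109.8 -195.6  125. ]] [[ 109.5 -192.7  125. ]] foot [[ 109.3 -200.8    3. ]]
eggcup [[-104.3   73.1   74. ]]
lever end [[ 48.7 104.3 221. ]] [[ 54.5 105.7 221. ]]
foot [[ 48.9 -13.6 175. ]] [[ 53.4  -9.8 175. ]]
[[255.6 179.7]]
[[585.6 -32.1  18. ]
 [581.1 -96.9   0. ]
 [593.6  82.6   0. ]
 [601.6 196.4   0. ]
 [475.9 -24.4   0. ]]
```

View pics/bl.png

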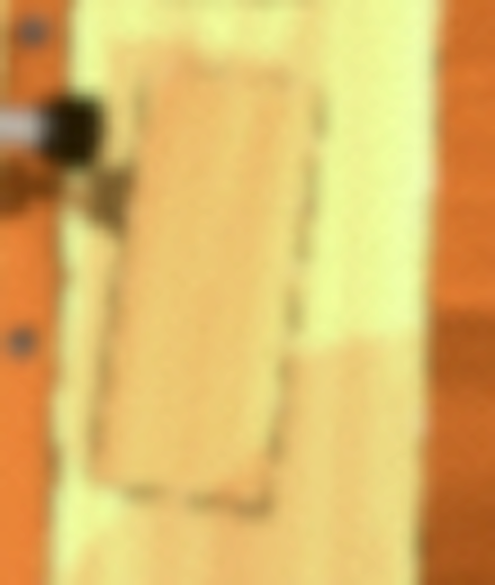

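```bash
python3 -m creep '[[[0,0,0.144,0.7,0.96,0,60],[0,0,0.144,0.7,0.96,0,60],[0,0,0.144,0.7,0.96,0,60],[0,0,0.144,0.7,0.96,0,60],[0,0,0.144,0.7,0.96,0,60],[0,0,0.144,0.7,0.96,0,60],[0,0,0.144,0.7,0.96,0,60],[0,0,0.144,0.7,0.96,0,60]]]'
python3 -m creep '[[[0.044,-0.003,0,0.7,0.96,0,60],[0.044,-0.003,0,0.7,0.96,0,60],[0.044,-0.003,0,0.7,0.96,0,60],[0.044,-0.003,0,0.7,0.96,0,60],[0.044,-0.003,0,0.7,0.96,0,60],[0.044,-0.003,0,0.7,0.96,0,60],[0.044,-0.003,0,0.7,0.96,0,60],[0.044,-0.003,0,0.7,0.96,0,60],[0,0,0,0,0,0,60],[0,0,0,0,0,0,60]]]'
python3 - <<'E'
from h import *
print(sensors.get_state())
c=imaging.capture("wrist"); cv2.imwrite("pics/w1.png",c["frame"])
c=imaging.capture("scene"); cv2.imwrite("pics/s1.png",c["frame"])
E
```

```text
t: 1.15
eef_pos: [382.9, -355.5, 304.1]
orientation: [3.141, 0.0, 1.508]
wrist_force: [1.3, -0.6, 0.4]
finger_gap: 0.7
t: 2.15
eef_pos: [550.3, -126.0, 303.7]
orientation: [-3.141, -0.352, 1.503]
wrist_force: [0.4, 0.3, 0.5]
finger_gap: 0.704
{'t': 2.15, 'joint_positions': array([-0.44727909,  0.43588771,  1.69097299,  0.35473507,  1.17414749,
       -0.54406341]), 'qvel': array([-0.02573378, -0.00783992,  0.00741755, -0.0079026 ,  0.000311  ,
       -0.00295594]), 'effort': array([  1.42957851, -55.9089911 , -24.69564021,   0.99076767,
         0.55833478,   0.05765815]), 'eef_pos': array([ 550.27069194, -125.99365632,  303.70145505]), 'orientation': array([-3.14095556, -0.35240601,  1.50292658]), 'wrist_force': array([0.35542137, 0.30381993, 0.48152724]), 'torque': array([-0.16739951,  0.04049389, -0.0399289 ]), 'finger_gap': 0.7041895503881889}
```

View pics/w1.png

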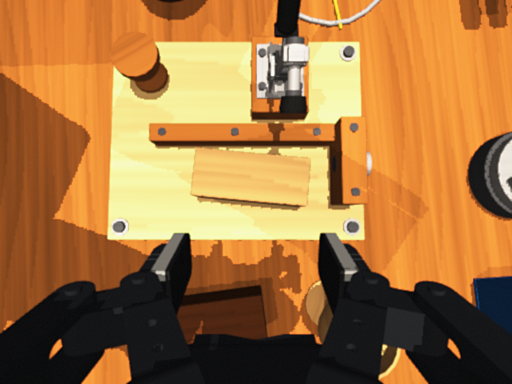

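View pics/s1.png

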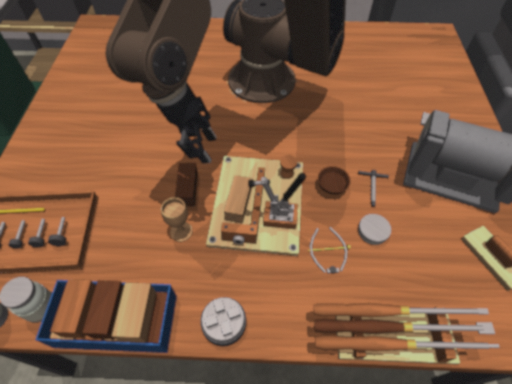

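```bash
python3 -m creep '[[[0,0,0,0,0,-0.97,60],[0,0,0,0,0,-0.97,60],[0,0,0,0,0,-0.97,60],[0,0,0,0,0,-0.97,60],[0,0,0,0,0,-0.97,60],[0,0,0,0,0,-0.97,60],[0,0,0,0,0,-0.9,60],[0,0,0,0,0,0,60]]]'
python3 - <<'E'
from h import *
c=imaging.capture("wrist"); cv2.imwrite("pics/w2.png",c["frame"])
c=imaging.capture("scene"); cv2.imwrite("pics/s2.png",cv2.resize(c["frame"][130:260,155:315],None,fx=4.5,fy=4.5))
E
```

```text
t: 3.05
eef_pos: [548.9, -126.8, 99.9]
orientation: [-3.137, -0.354, 1.499]
wrist_force: [0.2, 0.8, 0.7]
finger_gap: 0.703
```

View pics/w2.png

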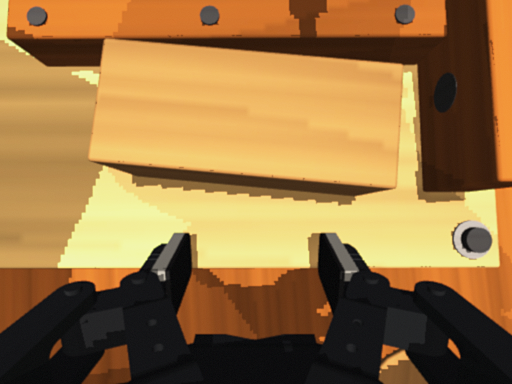

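View pics/s2.png

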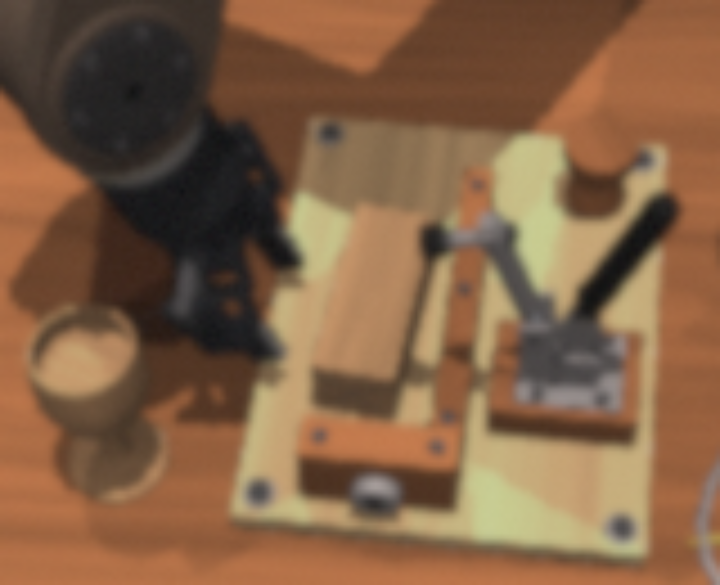

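```bash
python3 -m creep '[[[0,0,0,0.014,0.2,0,60],[0,0,0,0.014,0.2,0,60],[0,0,0,0.007,0.1,0,60],[0,0,0,0.007,0.1,0,60],[0,0,0,0.007,0.1,0,60],[0,0,0,0.007,0.1,0,60],[0,0,0,0.007,0.1,0,60],[0,0,0,0.007,0.1,0,60]]]'
python3 -m creep '[[[0,0,0,0.007,0.1,0,60],[0,0,0,0.007,0.1,0,60]]]'
python3 -m creep '[[[0,0,0,0.007,0.1,0,60],[0,0,0,0,0,0,60]]]'
python3 - <<'E'
from h import *
c=imaging.capture("wrist"); cv2.imwrite("pics/w3.png",c["frame"])
E
```

```text
t: 3.95
eef_pos: [552.4, -96.3, 102.4]
orientation: [-3.142, -0.353, 1.502]
wrist_force: [0.5, -2.2, 1.2]
finger_gap: 0.701
t: 4.15
eef_pos: [552.7, -90.2, 102.3]
orientation: [-3.141, -0.353, 1.502]
wrist_force: [-0.5, -3.6, 2.4]
finger_gap: 0.705
t: 4.35
eef_pos: [552.9, -87.2, 102.3]
orientation: [-3.141, -0.352, 1.502]
wrist_force: [-0.3, -2.1, 2.0]
finger_gap: 0.706
```

View pics/w3.png

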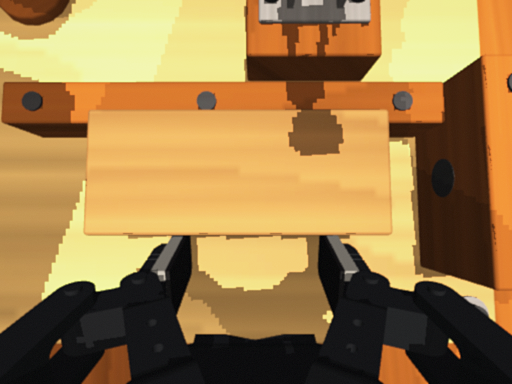

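```bash
for i in 1; do python3 -m creep '[[[0,0,0,0.005,0.07,0,60],[0,0,0,0.005,0.07,0,60],[0,0,0,0,0,0,60]]]'; done
python3 -m creep '[[[0,0,0,0.005,0.07,0,60],[0,0,0,0,0,0,60]]]'
python3 -m creep '[[[0,0,0,0.005,0.07,0,60],[0,0,0,0,0,0,60]]]'
```

```text
t: 4.7
eef_pos: [553.1, -86.1, 102.5]
orientation: [3.139, -0.348, 1.503]
wrist_force: [-10.2, -30.6, 6.2]
finger_gap: 0.702
t: 4.9
eef_pos: [553.1, -85.7, 102.5]
orientation: [3.138, -0.345, 1.503]
wrist_force: [-16.3, -45.4, 8.7]
finger_gap: 0.707
t: 5.1
eef_pos: [553.2, -85.3, 102.6]
orientation: [3.137, -0.342, 1.503]
wrist_force: [-21.5, -59.8, 11.7]
finger_gap: 0.705
```

```bash
python3 -m creep '[[[0,0,0,-0.04,-0.67,0,60],[0,0,0,-0.04,-0.67,0,60],[0,0,0,0,0,1,40],[0,0,0,0,0,1,20],[0,0,0,-0.5,0,1,0],[0,0,0,-1,0,1,0],[0,0,0,-0.8,0.3,0,0],[0,0,0,-0.7,0.9,0,0]]]' 60
python3 -m creep '[[[-0.07,0.005,0,0,0.7,0,0],[-0.07,0.005,0,0,0.5,0,0],[-0.07,0.005,0,0,0.5,0,0],[-0.07,0.005,0,0,0.5,0,0],[-0.07,0.005,0,0,0,0,0],[0,0,0,0,0,0,0]]]'
python3 - <<'E'
from h import *
c=imaging.capture("wrist"); cv2.imwrite("pics/w4.png",c["frame"])
c=imaging.capture("top"); cv2.imwrite("pics/t4.png",cv2.resize(c["frame"][130:290,185:345],None,fx=3.7,fy=3.7,interpolation=cv2.INTER_CUBIC))
E
```

```text
t: 5.9
eef_pos: [460.2, -83.5, 223.0]
orientation: [3.14, -0.352, 1.5]
wrist_force: [0.0, 0.5, -0.7]
finger_gap: -0.005
t: 6.5
eef_pos: [460.8, -15.9, 222.3]
orientation: [-3.14, -0.001, 1.504]
wrist_force: [-1.0, 0.2, -0.0]
finger_gap: 0.001
```

View pics/w4.png

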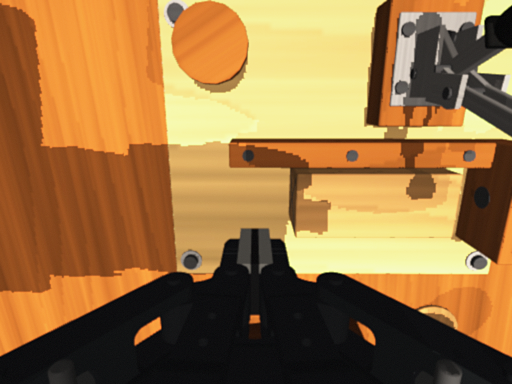

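View pics/t4.png

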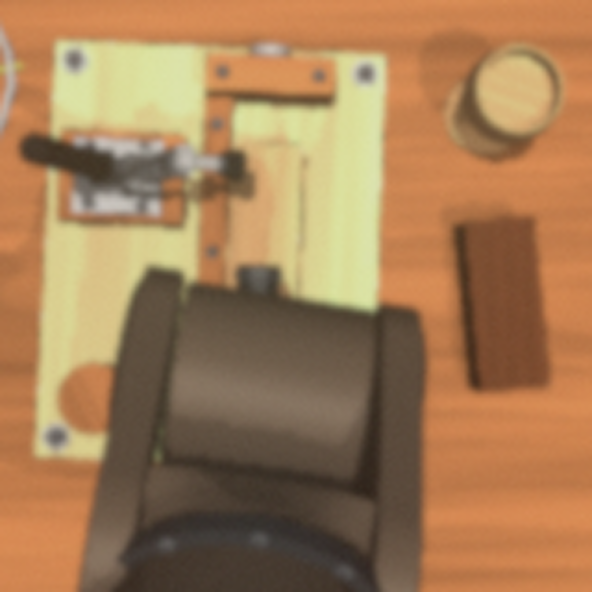

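```bash
python3 -m creep '[[[0,0,0,0,-0.25,-0.95,0],[0,0,0,0,0,-0.95,0],[0,0,0,0,0,-0.95,0],[0,0,0,0,0,-0.95,0],[0,0,0,0,0,0,0]]]'
python3 -m creep '[[[0,0,0,0.2,-0.014,0,0],[0,0,0,0.2,-0.014,0,0],[0,0,0,0.1,-0.007,0,0],[0,0,0,0.1,-0.007,0,0],[0,0,0,0.1,-0.007,0,0],[0,0,0,0.1,-0.007,0,0],[0,0,0,0.1,-0.007,0,0],[0,0,0,0.1,-0.007,0,0]]]'
python3 -m creep '[[[0,0,0,0.1,-0.007,0,0],[0,0,0,0.1,-0.007,0,0],[0,0,0,0.1,-0.007,0,0]]]'
python3 - <<'E'
from h import *
c=imaging.capture("wrist"); cv2.imwrite("pics/w5.png",c["frame"])
E
```

```text
t: 7.1
eef_pos: [460.0, -25.2, 105.8]
orientation: [-3.135, -0.004, 1.5]
wrist_force: [-0.3, -0.3, 1.0]
finger_gap: -0.001
t: 7.9
eef_pos: [490.6, -26.7, 109.2]
orientation: [-3.139, -0.002, 1.502]
wrist_force: [-6.2, -0.9, 4.5]
finger_gap: -0.001
t: 8.2
eef_pos: [499.8, -27.3, 109.2]
orientation: [-3.14, -0.002, 1.502]
wrist_force: [-5.8, -1.0, 4.5]
finger_gap: -0.002
```

View pics/w5.png

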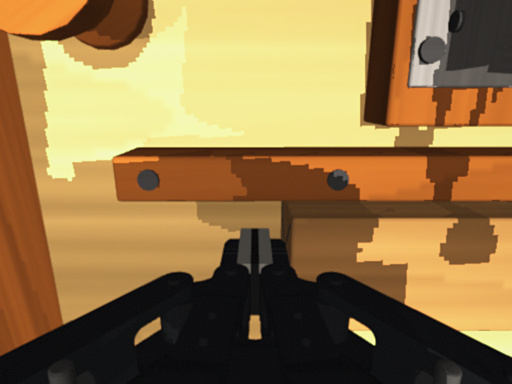

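```bash
python3 -m creep '[[[0,0,0,0.1,-0.007,0,0],[0,0,0,0.1,-0.007,0,0]]]'
python3 -m creep '[[[0,0,0,0.1,-0.007,0,0],[0,0,0,0.05,-0.003,0,0],[0,0,0,0,0,0,0]]]'
python3 -m creep '[[[0,0,0,0.06,-0.004,0,0],[0,0,0,0,0,0,0]]]'
python3 -m creep '[[[0,0,0,0.06,-0.004,0,0],[0,0,0,0,0,0,0]]]'
```

```text
t: 8.45
eef_pos: [505.9, -27.7, 109.0]
orientation: [-3.14, -0.002, 1.502]
wrist_force: [-5.2, 0.3, 3.9]
finger_gap: 0.001
t: 8.75
eef_pos: [510.8, -28.1, 108.5]
orientation: [-3.141, -0.002, 1.502]
wrist_force: [-3.1, 0.3, 3.1]
finger_gap: -0.001
t: 8.95
eef_pos: [511.1, -28.1, 108.3]
orientation: [-3.137, -0.002, 1.502]
wrist_force: [-12.1, -0.4, 9.7]
finger_gap: -0.004
t: 9.15
eef_pos: [511.4, -28.0, 108.3]
orientation: [-3.133, -0.002, 1.502]
wrist_force: [-20.2, -1.4, 16.6]
finger_gap: 0.002
```

```bash
python3 -m creep '[[[0,0,0,0.05,0,0,0],[0,0,0,-0.5,0,0,0],[0,0,0,-0.8,0,0,0],[0,0,0,0,0,1,0],[0,0,0,0,0,1,0],[0,0,0,0,0,1,0],[0,0,0,0,0,1,0],[0,0,0,0,0,1,0]]]'
python3 - <<'E'
from h import *
J=(538.2,6.3,-0.0695)
c=imaging.capture("wrist"); cv2.imwrite("pics/w6.png",c["frame"])
c=imaging.capture("top"); cv2.imwrite("pics/t6.png",cv2.resize(c["frame"][135:220,195:300],None,fx=7,fy=7,interpolation=cv2.INTER_CUBIC))
for z,ps in ((68,[(110,-10,68),(110,-60,68),(-10,-60,68),(-10,-10,68)]),): print((proj(c,wld(ps,J))-[195,135]+.5)*7)
E
```

```text
t: 9.95
eef_pos: [477.1, -28.4, 259.8]
orientation: [3.141, -0.002, 1.502]
wrist_force: [0.7, -0.4, -0.3]
finger_gap: -0.002
[[370.03691729 137.12962848]
 [507.55639022 143.45202527]
 [493.92357905 473.54061705]
 [355.44817655 467.45905012]]
```

View pics/w6.png

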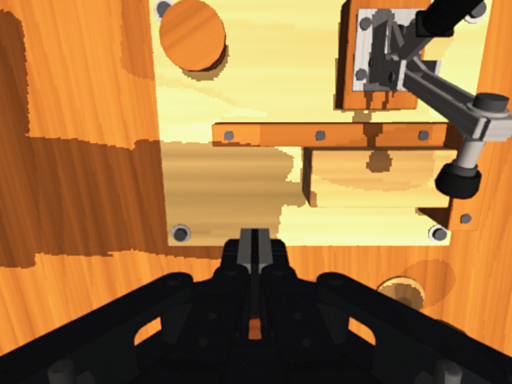

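View pics/t6.png

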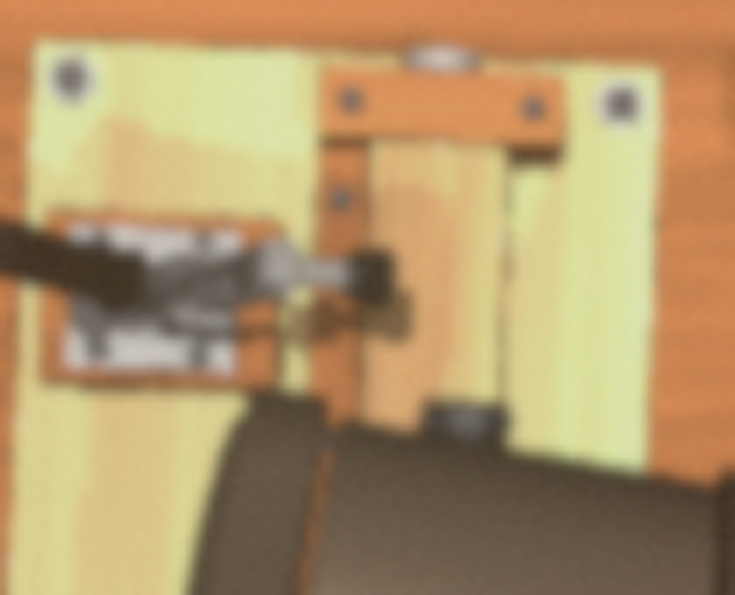

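```bash
python3 -m creep '[[[0,0,0,0,0,0.9,0],[0,0,0,0,0,0.9,0],[0,0,0,0,0,0.9,0],[0,0,0,0.97,0.84,0,0],[0,0,0,0.97,0.84,0,0],[0,0,0,0.97,0.84,0,0],[0,0,0,0.97,0.84,0,0],[0,0,0,0,0,0,0]]]'
python3 - <<'E'
from h import *
c=imaging.capture("wrist"); cv2.imwrite("pics/w7.png",c["frame"])
c=imaging.capture("scene"); cv2.imwrite("pics/s7.png",cv2.resize(c["frame"][100:260,175:335],None,fx=3.7,fy=3.7,interpolation=cv2.INTER_CUBIC))
E
```

```text
t: 10.85
eef_pos: [595.7, 74.9, 337.7]
orientation: [-3.141, -0.002, 1.504]
wrist_force: [-0.7, -0.9, 0.2]
finger_gap: -0.001
```

View pics/w7.png

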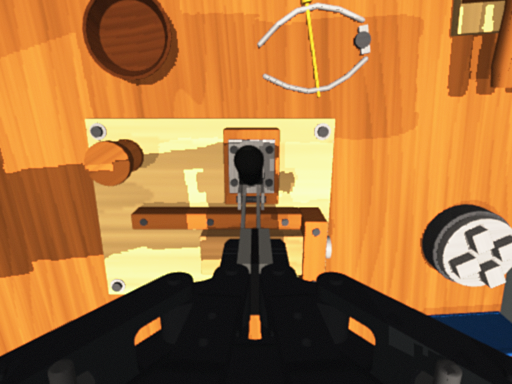

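View pics/s7.png

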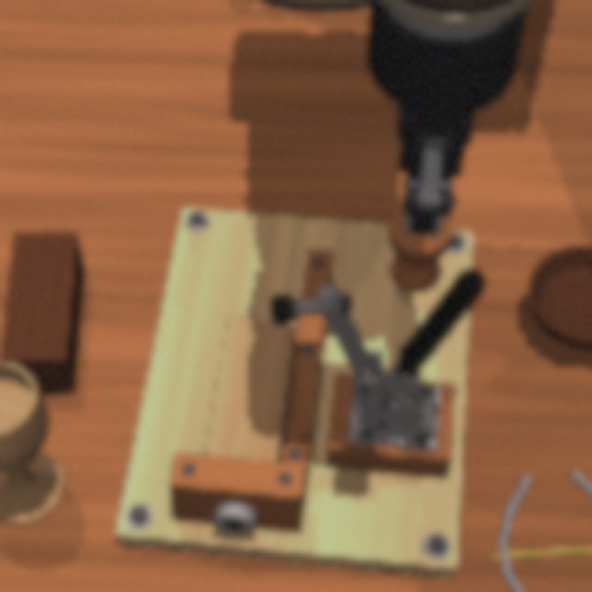

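```bash
python3 -m creep '[[[0,0,0,-0.08,-0.08,-0.8,0],[0,0,0,0,0,-0.8,0],[0,0,0,0,0,-0.7,0],[0,0,0,0,0,0,0]]]'
python3 -m creep '[[[0,0,0,0.014,0.2,0.05,0],[0,0,0,0.014,0.2,0,0],[0,0,0,0,0,0,0]]]'
```

```text
t: 11.35
eef_pos: [589.5, 69.3, 267.9]
orientation: [-3.136, -0.002, 1.501]
wrist_force: [0.3, 0.7, -0.7]
finger_gap: -0.003
t: 11.65
eef_pos: [591.8, 82.8, 273.1]
orientation: [3.141, -0.002, 1.502]
wrist_force: [-0.5, -0.1, 0.3]
finger_gap: -0.0
```

```bash
python3 -m creep '[[[0,0,0,0.013,0.17,0,0],[0,0,0,0.012,0.17,-0.02,0],[0,0,0,0.012,0.17,-0.02,0],[0,0,0,0.012,0.17,-0.02,0]]]'
python3 -m creep '[[[0,0,0,0.012,0.17,-0.03,0],[0,0,0,0.012,0.17,-0.04,0],[0,0,0,0.012,0.17,-0.05,0],[0,0,0,0.012,0.17,-0.05,0]]]'
python3 - <<'E'
from h import *
c=imaging.capture("scene"); cv2.imwrite("pics/s8.png",cv2.resize(c["frame"][100:260,175:335],None,fx=3.7,fy=3.7,interpolation=cv2.INTER_CUBIC))
E
```

```text
t: 12.05
eef_pos: [593.1, 102.9, 270.0]
orientation: [-3.141, -0.002, 1.502]
wrist_force: [-0.2, -0.7, -0.3]
finger_gap: 0.001
t: 12.45
eef_pos: [594.6, 123.3, 265.0]
orientation: [-3.141, -0.002, 1.502]
wrist_force: [1.0, -0.9, 3.4]
finger_gap: -0.001
```

View pics/s8.png

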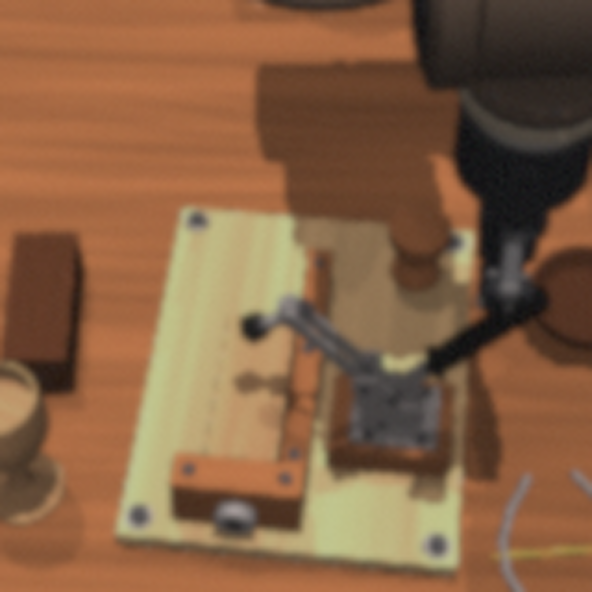

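```bash
python3 -m creep '[[[0,0,0,0.012,0.17,-0.05,0],[0,0,0,0.012,0.17,-0.05,0],[0,0,0,0.012,0.17,-0.05,0],[0,0,0,0.012,0.15,-0.06,0],[0,0,0,0.01,0.15,-0.07,0]]]'
python3 -m creep '[[[0,0,0,0.01,0.15,-0.09,0],[0,0,0,0.01,0.15,-0.1,0],[0,0,0,0.01,0.15,-0.12,0],[0,0,0,0.01,0.14,-0.13,0],[0,0,0,0.01,0.13,-0.15,0]]]'
python3 - <<'E'
from h import *
c=imaging.capture("scene"); cv2.imwrite("pics/s9.png",cv2.resize(c["frame"][100:260,175:335],None,fx=3.7,fy=3.7,interpolation=cv2.INTER_CUBIC))
E
```

```text
t: 13.0
eef_pos: [596.4, 147.6, 256.9]
orientation: [-3.142, -0.002, 1.502]
wrist_force: [0.2, -1.8, 6.8]
finger_gap: 0.001
t: 13.5
eef_pos: [597.8, 169.4, 238.8]
orientation: [-3.141, -0.002, 1.502]
wrist_force: [0.7, 0.2, 3.2]
finger_gap: -0.001
```

View pics/s9.png

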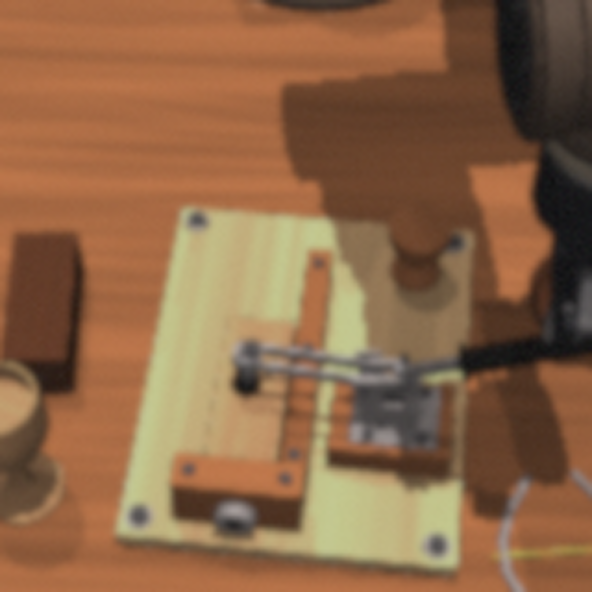

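```bash
python3 -m creep '[[[0,0,0,0.008,0.1,-0.16,0],[0,0,0,0.006,0.09,-0.16,0],[0,0,0,0.005,0.08,-0.17,0]]]'
python3 -m creep '[[[0,0,0,0.004,0.06,-0.17,0],[0,0,0,0.003,0.04,-0.17,0]]]'
python3 -m creep '[[[0,0,0,0.002,0.03,-0.17,0],[0,0,0,0,0.02,-0.12,0],[0,0,0,0,0,0,0]]]'
```

```text
t: 13.85
eef_pos: [598.5, 176.9, 224.1]
orientation: [-3.141, -0.002, 1.502]
wrist_force: [-1.0, -2.4, 5.3]
finger_gap: 0.001
t: 14.05
eef_pos: [598.4, 180.0, 213.4]
orientation: [-3.14, -0.002, 1.502]
wrist_force: [-0.9, -0.4, -0.5]
finger_gap: -0.004
t: 14.35
eef_pos: [598.4, 181.3, 204.4]
orientation: [-3.139, -0.002, 1.502]
wrist_force: [0.5, 0.6, -0.2]
finger_gap: -0.001
```

```bash
python3 -m creep '[[[0,0,0,0,0,0.7,0],[0,0,0,0,0,1,0],[0,0,0,0,0,1,0],[0,0,0,0,0,1,0],[0,0,0,-0.8,0.8,0,0],[0,0,0,-0.8,0.8,0,0],[0,0,0,-0.8,0.8,0,0],[0,0,0,-0.8,0.8,0,0],[0,0,0,0,0,0,0]]]'
python3 - <<'E'
from h import *
J=(538.2,6.3,-0.0695)
c=imaging.capture("scene"); cv2.imwrite("pics/s10.png",cv2.resize(c["frame"][145:260,155:315],None,fx=5,fy=5,interpolation=cv2.INTER_CUBIC))
print((proj(c,wld([(50,194,124),(50,219,127.5),(50,192,138),(50,216,144),(50,-35,68)],J))-[155,145]+.5)*5)
c=imaging.capture("top"); cv2.imwrite("pics/t10.png",cv2.resize(c["frame"][130:265,185:345],None,fx=4.4,fy=4.4,interpolation=cv2.INTER_CUBIC))
print((proj(c,wld([(50,194,124),(50,219,127.5),(110,-60,68),(-10,-60,68),(-10,-10,68)],J))-[185,130]+.5)*4.4)
E
```

```text
t: 15.25
eef_pos: [500.2, 279.4, 316.6]
orientation: [-3.14, -0.002, 1.504]
wrist_force: [0.6, -0.3, -0.5]
finger_gap: -0.0
[[898.01752485 282.90538872]
 [950.87728944 283.76325552]
 [899.05737814 266.83615614]
 [951.57834821 264.57613898]
 [438.12028215 300.39696066]]
[[-104.32976531  185.47083272]
 [-152.31520778  182.6921905 ]
 [ 363.03544528  112.16984446]
 [ 354.46624969  319.65410215]
 [ 267.42456811  315.83140293]]
```

View pics/s10.png

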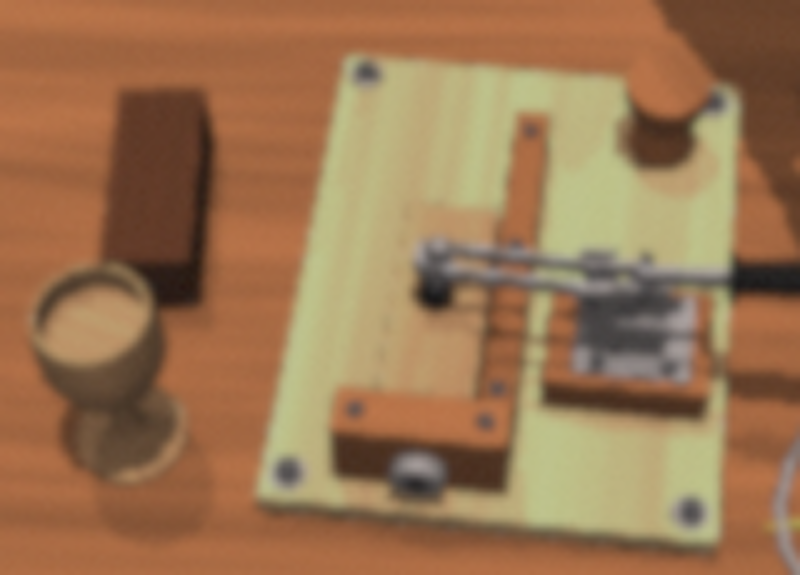

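View pics/t10.png

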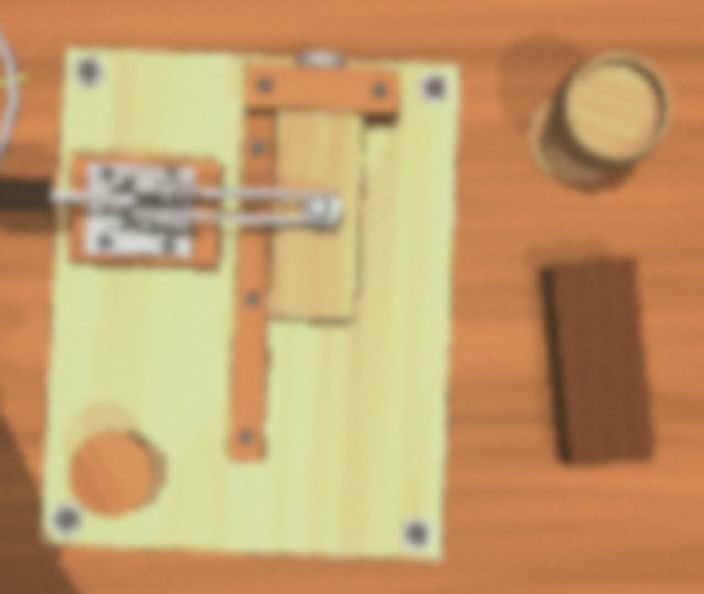

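```bash
python3 - <<'E'
from h import *
J=(538.2,6.3,-0.0695)
c=imaging.capture("scene"); cv2.imwrite("pics/s11.png",cv2.resize(c["frame"][160:230,270:370],None,fx=7,fy=7,interpolation=cv2.INTER_CUBIC))
print((proj(c,wld([(50,169,120.5),(50,219,127.5),(50,168,132),(50,216,144)],J))-[270,160]+.5)*7)
print((proj(c,wld([(50,194,124),(50,192,138)],J))-[270,160]+.5)*7)
E
```

```text
[[378.93848349 289.87817699]
 [526.22820522 292.26855773]
 [381.20414346 271.68932383]
 [527.20968749 265.40659458]]
[[452.22453479 291.0675442 ]
 [453.6803294  268.5706186 ]]
```

View pics/s11.png

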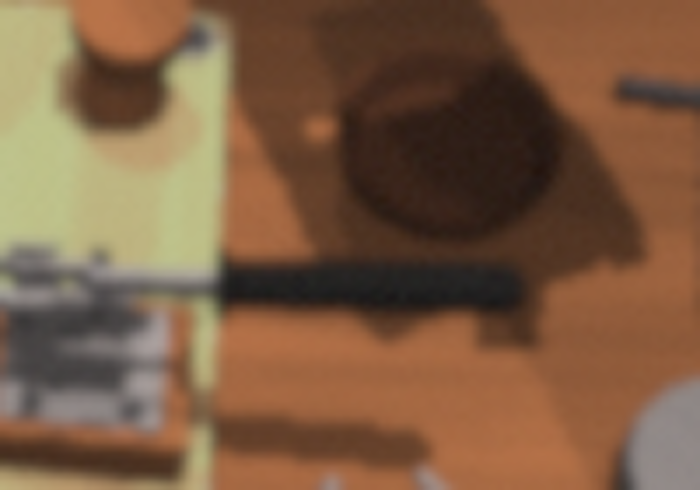

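```bash
python3 -c "
from station import sign_off
print(sign_off())"
```

```text
the job is handed in; nothing more can be done
None
```

The blank is home against the fence and end stop with the toggle clamp locked on it. I handed the job in at about 15.5 s; sign-off gives no verdict.

**Pushing the blank:** I pushed it sideways with both open fingertips until it was square against the fence; the wrist force rose from about 4 N to about 60 N. I then pushed it lengthways with the closed fingers until it met the end stop, at about 25 N. I did not repeat the sideways push. From the top and scene views, the blank's edges fell within about 1–2 mm of where they should be when home.

**Locking the clamp:** I pushed the lever over with the closed fingertips. The push stayed under about 7 N and then dropped to zero, as it should past the dead point.

**Last checks:**
- **Lever:** the grip lies where the locked position should appear in the scene picture. It is about 5 enlarged pixels off that line, against about 18 or more for the dead point.
- **Foot:** it stands on the middle of the blank's top.
- **Bench:** the goblet, spare blank and egg cup are where they were. I did not re-measure the tin, chuck key, calipers or bowl, but the arm never came down near them.
- **Arm:** it is clear of everything, with about zero wrist force.
- **Not measured:** the foot's pressing force can't be read directly, so I inferred it from the lever being locked.

The two cameras disagreed by about 2–3 mm on the jig's position, which is about the stated calibration error. I relied on contact forces rather than the pictures for the final seating.

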